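# Put the light-sensitive jar away under the roll cover

## Task

The roll cover of the light-tight cabinet has been left ajar. Roll it fully open, stand the squat amber jar upright on the cabinet's floor, and roll the cover shut again until it is fully home past its spring catch. Keep the jar upright throughout, leave the other glassware and the carton where they stand, and let go of everything at the end.

Things in the scene. Friction and masses are not known exactly. Their poses are not given: they have to be found in the camera images.
- cabinet: White cabinet fixed to the bench, 348 deep (x), 278 wide (y), 204 mm high: two half-round cheeks (radius 174 mm, 8 mm thick, inner faces at y = -131 and +131 mm), a grey roll cover between them, a fixed hood over the rear half. Origin: centre of its underside, on the bench; x points to its back, y to its left, z up; the opening faces -x.
- axis_mid (a point): Middle of the line about which the cover turns, parallel to the cabinet's y: 30 mm above the cabinet's origin, inside. The cover is a curved shell of outer radius 165 and inner radius 155 mm about it. The cover's front lip stands at an elevation of 0.05 rad + joint above the front horizontal; fully open it is 36 mm ahead of this line and 181 mm above the bench.
- shelf_mid (a point): A point on the cabinet's floor (15 mm above the bench, no front sill) with ample room for the jar: 95 mm ahead of the cabinet's origin, midway between the cheeks. The jar fits under the shut cover with its centre up to 100 mm ahead of the cabinet's origin and within 90 mm of the middle. Axes as the cabinet's.
- cover (a joint): Travel of the roll cover, rad: 0 = shut, home on its stop; 1.3 = fully open; grows as it rolls up and back. Stays where left; drag 1 to 5 N at the bar. Below 0.17 a spring catch resists: the push at the bar peaks at 8 to 16 N between 0.15 and 0.11; below 0.08 the catch draws the cover home. Stopped short of that it is not home: push on at the bar until the hard stop is felt.
- bar (a point): Middle of the cover's steel pull bar: round, 12 mm thick, 130 mm long, parallel to the cabinet's y, on a 12 mm post at each end. It runs 202 mm from the cover's axis, 31 mm clear of the shell, at an elevation of 0.70 rad + joint above the front horizontal: from the front over the top. Its axes are those of the cover and turn with it.
- jar_center (a point): Centre of the squat amber jar with black cap that is to be put away: 54 mm diameter, 85 mm high, 0.15 to 0.31 kg, half as tall as the other amber ones. The point is half-way up; z is its upright axis. It stands on the bench to the right of the cabinet; it and bottle_a may have changed places.
- bottle_a: Tall amber reagent bottle, 68 mm diameter, 165 mm high, black cap; leave it. Origin: centre of its underside.
- bottle_b: Like bottle_a, in the group at the right; leave it.
- bottle_c: Like bottle_a, in the group at the right; leave it.
- bottle_d: Like bottle_a, in the group at the right; leave it.
- beaker: Glass beaker, 72 mm diameter, 95 mm high, left of the cabinet; leave it. Origin: centre of its underside.
- dish: White ceramic bowl, 90 mm diameter, 30 mm high; leave it. Origin: centre of its underside.
- carton: Open cardboard carton 150 x 120 x 130 mm at the right; leave it. Origin: centre of its underside.

How it is judged (in metres and radians):
On the way, in this order (a step that is already met when the one before it is completed fails the run):
1. the cover is rolled open (joint above 1.1 rad) (value of joint cover above 1.1 rad), for 0.2 s.
2. the jar stands upright on the cabinet's floor, released, the cover still open (x of jar_center in the frame of cabinet between -0.14 and 0.13 m and y of jar_center in the frame of cabinet between -0.12 and 0.12 m and z of jar_center in the frame of cabinet between 0.047 and 0.068 m and angle between jar_center's own z axis and vertical below 0.15 rad and value of joint cover above 0.9 rad and contact force between the fingers and jar below 0.1 N and linear speed of jar below 0.02 m/s), for 0.2 s.
At the end, for the whole second after the job is handed in: The cover is fully home (joint below 0.04 rad, 8 mm at the bar) and the jar stands at rest on the cabinet's floor between the cheeks, upright within 0.15 rad (x of jar_center in the frame of cabinet between -0.14 and 0.13 m and y of jar_center in the frame of cabinet between -0.12 and 0.12 m and z of jar_center in the frame of cabinet between 0.047 and 0.068 m and angle between jar_center's own z axis and vertical below 0.15 rad and value of joint cover below 0.04 rad and linear speed of jar below 0.02 m/s); the robot touches nothing.
It fails at once if the jar tips by more than 0.6 rad (angle between jar_center's own z axis and vertical above 0.6 rad).
It fails at once if a bystander is moved by more than 30 mm (distance of any of bottle_a, bottle_b, bottle_c, bottle_d, beaker, dish, carton from where it was at the start of the episode above 0.03 m).
It also fails if it takes over 72 s, if anything falls off the work surface, if the arm or the gripper's body presses on something with over 40 N, if the wrist force passes 120 N, or if a joint passes its speed limit or range.

## Robot

A 6-joint arm with a two-finger parallel gripper is mounted at the origin on the work surface. World frame = base frame: x ahead of the robot, y to its left, z up, the work surface at z = 0. Lengths are in mm, angles in rad, forces in N, time in s.
With the tool pointing down it reaches from about 275 to 750 mm from the base axis. Payload 10.2 kg.
Tool frame: the origin (TCP) lies at the very end of the fingers, on their centre line; the grasp point (between the pads) lies 19 mm behind it; x points along the fingers, y is the direction in which the jaws open and shut, and the axes are right-handed (so a half turn about x gives the same grasp; the last joint's range is limited). The gripper opens to 88 mm and grips with 3 to 60 N. Pads are 18 mm wide; open, the fingers measure 123 mm over their backs; the gripper's body (75 mm by 187 mm) begins 45 mm behind the grasp point.
Start: joints at [-1.344, 0.313, 1.498, -0, 1.331, -0.223], TCP at [228.251, -472.792, 238.72] pointing down, gripper open.
Joint ranges: [-2.94, 2.94], [-0.97, 2.17], [0.19, 2.56], [-1.23, 4.37], [0.02, 3.11], [-2.88, 2.88]. Speed limits (rad/s): [2.39, 2.39, 3.01, 3.14, 3.14, 3.14].

## Interface

Orientations are given as a rotation vector (axis times angle).
In Python, from bench import bot, imaging, hand_in gives the robot as it stands.
- The arm moves only by the tool drive_tool, never from a script. Its arguments are lists of equal length, an entry for each row: "linear": the shift along the tool's x, y, z in mm, a list of three; "angular": the turn, a rotation vector about the tool's x, y, z in rad, a list of three; "hand": the finger opening in mm, from 0 to 88.1. A call has 1 to 5 rows; each row shifts and turns the commanded pose from where the row before left it, along the tool's axes as they then stand; what a row does not reach is not made up. A row lasts 1/10 s, in which the tool goes at most 50 mm and 8.59 degrees, less where a joint would pass 70% of its speed; a pose out of reach is approached as far as the arm can. A call is refused whole if a number of a shift passes 50 or a number of a turn 0.15, either way. A call with a gripper value outside its range is refused whole. The fingers move at their own pace and stop on an object; "newtons" is the grip in N (left out, the last holds). Time passes only in rows, so rows that do not move let the fingers close. It gives the time, the measured TCP pose, the force and the opening at its end, in the units of the state.
- bot.read_state(): the state, without advancing time (a new reading comes with each control period).
- imaging.snapshot(name): name is "scene" or "top"; returns a dict with "image" (400x640x3 uint8, red, green, blue), "mtx" (3x3 intrinsics, pixels), "world_from_camera" (4x4, takes a point from camera to world coordinates). Camera axes: x right, y down, z forward; pixel columns grow to the right and rows downward; lengths in mm; the calibration is good to about 2 mm. A picture is of the moment at which its call begins. There is no depth.
- hand_in(): hands the job in, once; it reports no verdict.
The state is a dict: "clock": time; "qpos": joint angles; "joint_vel": joint speeds; "joint_efforts": joint torques, N m; "tool_pos": TCP position; "eef_rot": TCP orientation; "wrist_force": force on the tool from outside, world axes, zero at the start; "moment": the same for the moment, N m; "width": opening from 0.0 (shut) to 1.0 (fully open).
Only numpy, scipy, OpenCV 4.12 (cv2) and the standard library are available. Lean on these libraries where they do the work, as an engineer would, in place of code of your own. Each camera call takes 0.05 s, during which the arm holds its last target. There are 200 camera calls.

## Working session

There is one attempt and no reset: what is moved stays moved. The work goes in short steps, Python scripts to look and compute and a tool call to move; the robot and the scene stay as the last step left them, time stands still between calls to the robot, and variables do not carry over. Pictures are saved under pics/ and viewed, about 8 in all and at most 12, crops included, and the job is handed in when it is done.

Besides the shell and the picture viewer there is one more tool, called after "Call:" as name(argument=value, ...), one argument or row to a line, values as JSON. drive_tool: Moves the arm, as the interface text tells. Its arguments: {"type":"object","properties":{"linear":{"type":"array"},"angular":{"type":"array"},"hand":{"type":"array"},"newtons":{"type":"number"}},"required":["linear","angular","hand"]}

```bash
mkdir -p pics; ls; python3 - <<'E'
from bench import bot, imaging
import cv2, numpy as np
s=bot.read_state(); print(s)
for n in ("scene","top"):
    d=imaging.snapshot(n); cv2.imwrite(f"pics/{n}0.png",d["image"][:,:,::-1]); np.savez(f"{n}0.npz",**d)
    print(d["mtx"],d["world_from_camera"])
E
```

```text
pics
{'clock': 0.0, 'qpos': array([-1.34441781e+00,  3.13473663e-01,  1.49842593e+00,  2.02404667e-05,
        1.33099989e+00, -2.23406805e-01]), 'joint_vel': array([-4.95432952e-05, -1.66072681e-03,  7.18972939e-05,  1.11296250e-04,
       -1.49549990e-03, -8.18046423e-04]), 'joint_efforts': array([ 1.30794186e-03, -4.02207971e+01, -2.52272969e+01,  6.95217331e-02,
        3.52795771e-02, -9.32282092e-05]), 'tool_pos': array([ 228.19015423, -472.54707351,  238.15316071]), 'eef_rot': array([ 1.97240003,  0.45252398, -1.97236418]), 'wrist_force': array([-0.08166093,  0.43085115, -0.52082627]), 'moment': array([-0.03426309, -0.01988437,  0.01964967]), 'width': 1.000572445588796}
[[506.01934859   0.         322.03817942]
 [  0.         506.01934859 201.62582626]
 [  0.           0.           1.        ]] [[-9.47815169e-01 -3.01376306e-01  1.04013109e-01  4.13330191e+02]
 [-3.18733869e-01  9.03310697e-01 -2.87121063e-01  3.92670491e+02]
 [-7.42466817e-03 -3.05290200e-01 -9.52230418e-01  1.61562826e+03]
 [ 0.00000000e+00  0.00000000e+00  0.00000000e+00  1.00000000e+00]]
[[362.06023055   0.         322.15582175]
 [  0.         362.06023055 201.23874192]
 [  0.           0.           1.        ]] [[-2.13836227e-02 -9.87310528e-01  1.57355210e-01  3.87480941e+02]
 [-9.99681016e-01  2.32308589e-02  9.90923568e-03 -8.48421235e+01]
 [-1.34389894e-02 -1.57093121e-01 -9.87492352e-01  1.30310534e+03]
 [ 0.00000000e+00  0.00000000e+00  0.00000000e+00  1.00000000e+00]]
```

View pics/scene0.png

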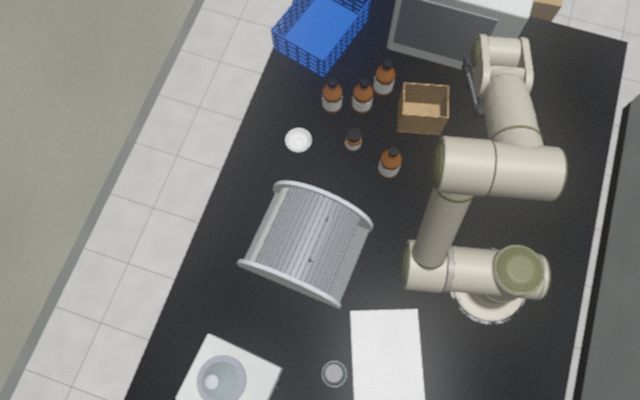

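View pics/top0.png

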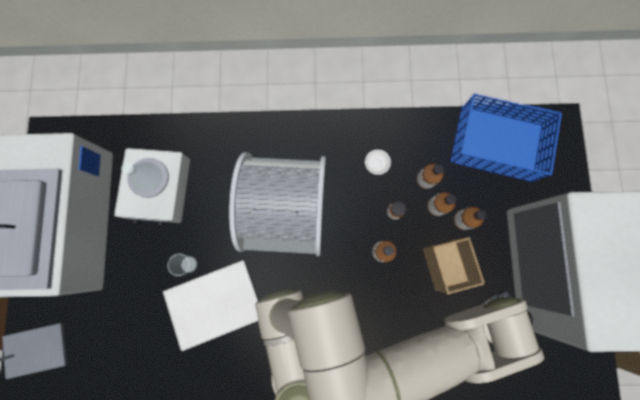

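The scene view shows the cabinet around (310,243), the squat jar at (353,140) and bottle_a at (390,162). In the top view they are at (280,204), (396,211) and (385,251). I'll zoom in on both.

```bash
python3 - <<'E'
import cv2
a=cv2.imread("pics/scene0.png")[110:320,230:420]; b=cv2.imread("pics/top0.png")[140:270,220:420]
cv2.imwrite("pics/c1.png",cv2.resize(a,None,fx=2.8,fy=2.8,interpolation=cv2.INTER_CUBIC))
cv2.imwrite("pics/c2.png",cv2.resize(b,None,fx=4,fy=4,interpolation=cv2.INTER_CUBIC))
E
```

```text
(no output)
```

View pics/c1.png

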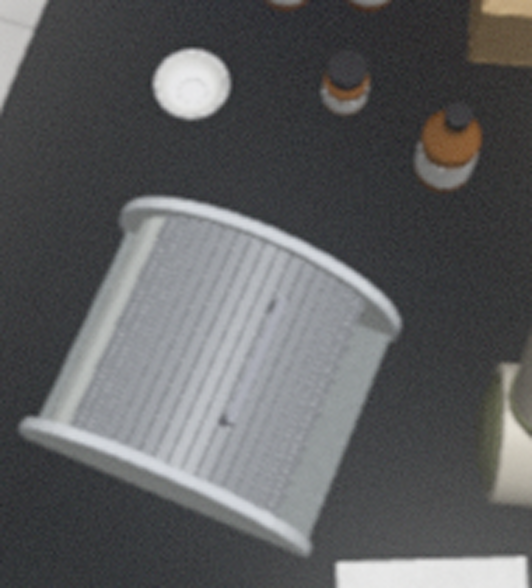

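View pics/c2.png

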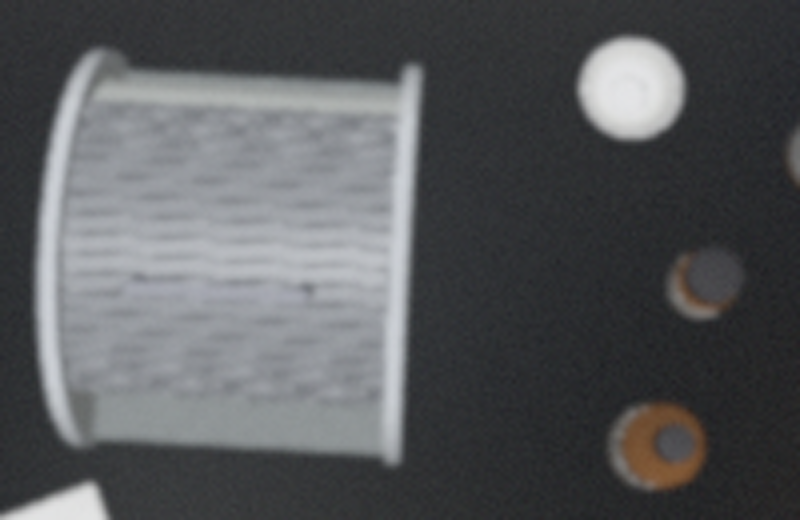

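```bash
cat > h.py <<'E'
import numpy as np, cv2
from scipy.spatial.transform import Rotation as R
D={n:np.load(f"{n}0.npz") for n in("scene","top")}
def P(n):
    w=np.linalg.inv(D[n]["world_from_camera"]); return D[n]["mtx"]@w[:3]
def proj(n,X):
    q=P(n)@np.append(X,1); return q[:2]/q[2]
def ray(n,p,z):
    d=D[n]; T=d["world_from_camera"]; v=T[:3,:3]@np.linalg.solve(d["mtx"],[*p,1.]); c=T[:3,3]
    return c+v*(z-c[2])/v[2]
def tri(a,b):
    X=cv2.triangulatePoints(P("scene"),P("top"),np.float64(a),np.float64(b)).ravel(); return X[:3]/X[3]
s=lambda u,v:(230+u/2.8-.3,110+v/2.8-.3)
t=lambda u,v:(220+u/4-.4,140+v/4-.4)
E
python3 - <<'E'
from h import *
from scipy.optimize import least_squares
pts={"barR":(s(273,305),t(308,290)),"barL":(s(227,421),t(138,279)),"LF":(s(308,550),t(80,447)),"RF":(s(400,325),t(393,463)),"LB":(s(22,428),t(105,48)),"RB":(s(125,210),t(413,68)),
"cap":(s(347,70),t(717,277)),"dish":(s(192,85),t(632,90)),"Acap":(s(459,117),t(676,442))}
for k,(a,b) in pts.items(): X=tri(a,b); print(k,X.round(1),"reproj",(proj("scene",X)-a).round(1),(proj("top",X)-b).round(1))
for k,y in (("cap",85),("Acap",165),("dish",30)): print(k,ray("scene",pts[k][0],y).round(1),ray("top",pts[k][1],y).round(1))
def mod(p):
    x,y,w,j=p; e=.7+j; r=202
    L={"barR":(-r*np.cos(e),-62,30+r*np.sin(e)),"barL":(-r*np.cos(e),62,30+r*np.sin(e)),
    "LF":(-174,139,20),"RF":(-174,-139,20),"LB":(174,139,20),"RB":(174,-139,20)}
    c,sn=np.cos(w),np.sin(w)
    return {k:np.array([x+c*q[0]-sn*q[1],y+sn*q[0]+c*q[1],q[2]]) for k,q in L.items()}
def f(p):
    m=mod(p); return np.concatenate([np.r_[proj("scene",m[k])-pts[k][0],proj("top",m[k])-pts[k][1]] for k in m])
r=least_squares(f,[550,100,0,.3],x_scale=[100,100,.1,.1],loss="soft_l1"); print(r.x); print(f(r.x).reshape(-1,4).round(1)); print({k:v.round() for k,v in mod(r.x).items()})
E
```

```text
barR [536.8   6.4 184.7] reproj [0.5 0.3] [ 0.1 -1.1]
barL [544.  138.7 189. ] reproj [-0.1 -0. ] [-0.   0.1]
LF [424.4 218.9  35.1] reproj [0.7 0.3] [ 0.  -1.4]
RF [403.5 -53.7  49.8] reproj [0.5 0.2] [ 0. -1.]
LB [769.4 195.6  61.5] reproj [-0.2 -0.1] [-0.1  0.3]
RB [746.1 -78.9  68.9] reproj [0.4 0.3] [ 0.2 -0.8]
cap [ 557.3 -339.7   48.2] reproj [0.4 0.2] [ 0.1 -0.9]
dish [ 738.4 -280.1    3.8] reproj [0.3 0.2] [ 0.1 -0.7]
Acap [ 412.2 -280.8  141.5] reproj [0.2 0.1] [ 0.  -0.5]
cap [ 555.4 -322.9   85. ] [ 549.4 -331.7   85. ]
Acap [ 413.  -270.1  165. ] [ 410.2 -276.7  165. ]
dish [ 734.4 -269.6   30. ] [ 728.9 -275.6   30. ]
[ 5.91132233e+02  6.90218776e+01 -7.48606363e-02  5.91361834e-01]
[[ 2.  -1.3 -2.6 -0.9]
 [ 1.3 -3.3 -1.1 -0.2]
 [-0.7  1.   0.6 -2.3]
 [-1.1  1.4  1.  -2. ]
 [ 0.5  1.5  2.7  2.1]
 [-0.1  3.5  1.3  0.8]]
{'barR': array([531.,  11., 224.]), 'barL': array([540., 135., 224.]), 'LF': array([428., 221.,  20.]), 'RF': array([407., -57.,  20.]), 'LB': array([775., 195.,  20.]), 'RB': array([754., -83.,  20.])}
```

```bash
python3 - <<'E'
from h import *
from scipy.optimize import least_squares
O={"barR":(s(273,305),t(308,290)),"barL":(s(227,421),t(138,279)),"lip":(s(325,418),t(230,393)),"LF":(s(308,550),t(80,447)),"RF":(s(400,325),t(393,463)),"LB":(s(22,428),t(105,48)),"RB":(s(125,210),t(413,68)),
"cap":(s(347,70),t(717,277)),"dish":(s(192,85),t(632,90)),"Acap":(s(459,117),t(676,442))}
def mod(p):
    x,y,w,j=p[:4]; e=.7+j; r=202; l=.05+j
    L={"barR":(-r*np.cos(e),-60,30+r*np.sin(e)),"barL":(-r*np.cos(e),60,30+r*np.sin(e)),"lip":(-163*np.cos(l),0,30+163*np.sin(l)),
    "LF":(-174,139,15),"RF":(-174,-139,15),"LB":(167,135,76),"RB":(167,-135,76)}
    c,sn=np.cos(w),np.sin(w)
    M={k:np.array([x+c*q[0]-sn*q[1],y+sn*q[0]+c*q[1],q[2]]) for k,q in L.items()}
    M["cap"]=np.array([*p[4:6],85]);M["Acap"]=np.array([*p[6:8],165]);M["dish"]=np.array([*p[8:10],30])
    return M
def f(p):
    m=mod(p); d=np.array([p[10],p[11],0]); return np.concatenate([np.r_[proj("scene",m[k]+d)-O[k][0],proj("top",m[k]-d)-O[k][1]] for k in m])
r=least_squares(f,[590,70,-.07,.5,555,-325,411,-273,731,-273,0,0],x_scale=[100,100,.1,.1]+[100]*6+[10]*2,loss="soft_l1"); print(r.x.round(3)); print(f(r.x).reshape(-1,4).round(1)); print({k:v.round() for k,v in mod(r.x).items()})
E
```

```text
[ 5.86573e+02  7.06950e+01 -7.30000e-02  6.15000e-01  5.52411e+02
 -3.27362e+02  4.11594e+02 -2.73410e+02  7.31688e+02 -2.72563e+02
  1.84300e+00  2.87800e+00]
[[ 0.6  0.3 -2.8 -0.4]
 [ 0.5 -2.9 -0.   0.4]
 [-1.9 -3.9 -0.6  0.3]
 [-0.2  2.8  1.3 -0.3]
 [-0.9  3.2  1.5 -0.2]
 [ 0.4 -0.4  0.5  1.4]
 [-0.1  1.2  0.2 -0.1]
 [ 0.5 -0.3 -0.4 -0.3]
 [-0.1 -0.2 -0.1  0.1]
 [ 0.2  0.  -0.  -0.3]]
{'barR': array([531.,  15., 225.]), 'barL': array([540., 134., 225.]), 'lip': array([459.,  80., 131.]), 'LF': array([423., 222.,  15.]), 'RF': array([403., -55.,  15.]), 'LB': array([763., 193.,  76.]), 'RB': array([743., -76.,  76.]), 'cap': array([ 552., -327.,   85.]), 'Acap': array([ 412., -273.,  165.]), 'dish': array([ 732., -273.,   30.])}
```

```bash
cat >> h.py <<'E'
C=np.array([586.,70.5,0]); YAW=-.073
def cab(x,y,z): return C+R.from_rotvec([0,0,YAW]).apply([x,y,z])
def ori(jaw,tilt=0):
    """tool down, jaw axis (tool y) at world heading `jaw`; tilt>0 swings pointing dir toward +x of cabinet (about cabinet y)"""
    x=np.array([0,0,-1.]); y=np.array([np.cos(jaw),np.sin(jaw),0]); z=np.cross(x,y)
    return R.from_rotvec(R.from_rotvec([0,0,YAW]).apply([0,1,0])*-tilt)*R.from_matrix(np.c_[x,y,z])
def plan(targets,p=None,q=None,step=42,ang=.13):
    from bench import bot
    st=bot.read_state()
    if p is None: p=st["tool_pos"]; q=R.from_rotvec(st["eef_rot"])
    for P1,Q1 in targets:
        P1=np.array(P1,float); rv=(q.inv()*Q1).as_rotvec()
        n=max(1,int(np.ceil(max(np.linalg.norm(P1-p)/step,np.linalg.norm(rv)/ang))))
        L=[];A=[];dp=(P1-p)/n;a=np.round(rv/n,3)
        for i in range(n):
            L.append(np.round(q.inv().apply(P1-p if i==n-1 else dp),0 if 0 else 1).tolist()); p=p+q.apply(L[-1]); A.append(a.tolist()); q=q*R.from_rotvec(a)
        for i in range(0,n,5): print("L",L[i:i+5],"A",A[i:i+5])
        print("  ->",p.round(1))
    return p,q
E
python3 - <<'E'
from h import *
from bench import bot
st=bot.read_state(); print(R.from_rotvec(st["eef_rot"]).as_matrix().round(3))
for j in (YAW,YAW+np.pi):
  print(j);Q=ori(j); plan([((228,-300,330),Q),((480,30,320),Q),((536,74.5,300),Q)])
E
```

```text
[[-0.     0.435 -0.901]
 [ 0.001 -0.901 -0.435]
 [-1.    -0.001 -0.   ]]
-0.073
L [[-10.2, -17.3, -8.3], [-10.2, -16.2, -10.3], [-10.2, -14.9, -12.1], [-10.2, -13.4, -13.7], [-10.2, -11.7, -15.2]] A [[-0.116, -0.0, 0.0], [-0.116, -0.0, 0.0], [-0.116, -0.0, 0.0], [-0.116, -0.0, 0.0], [-0.116, -0.0, 0.0]]
L [[-10.2, -9.9, -16.4], [-10.2, -7.9, -17.5], [-10.2, -5.9, -18.3], [-10.0, -3.8, -18.8]] A [[-0.116, -0.0, 0.0], [-0.116, -0.0, 0.0], [-0.116, -0.0, 0.0], [-0.116, -0.0, 0.0]]
  -> [ 228. -300.  330.]
L [[1.0, 22.6, -34.8], [1.0, 22.6, -34.8], [1.0, 22.6, -34.8], [1.0, 22.6, -34.8], [1.0, 22.6, -34.8]] A [[-0.0, -0.0, 0.0], [-0.0, -0.0, 0.0], [-0.0, -0.0, 0.0], [-0.0, -0.0, 0.0], [-0.0, -0.0, 0.0]]
L [[1.0, 22.6, -34.8], [1.0, 22.6, -34.8], [1.0, 22.6, -34.8], [1.0, 22.6, -34.8], [1.3, 22.5, -35.2]] A [[-0.0, -0.0, 0.0], [-0.0, -0.0, 0.0], [-0.0, -0.0, 0.0], [-0.0, -0.0, 0.0], [-0.0, -0.0, 0.0]]
  -> [480.  30. 320.]
L [[10.0, 26.2, -24.3], [10.0, 26.3, -24.3]] A [[-0.002, -0.001, 0.0], [-0.002, -0.001, 0.0]]
  -> [536.   74.5 300. ]
3.068592653589793
L [[-5.4, -9.2, -4.4], [-5.4, -
[... 504 characters left out ...]
0], [0.123, 0.0, 0.0], [0.123, 0.0, 0.0], [0.123, 0.0, 0.0]]
L [[-5.4, -1.8, 10.0], [-5.2, -0.7, 10.2]] A [[0.123, 0.0, 0.0], [0.123, 0.0, 0.0]]
  -> [ 228. -300.  330.]
L [[1.0, -22.8, 34.7], [1.0, -22.8, 34.7], [1.0, -22.8, 34.7], [1.0, -22.8, 34.7], [1.0, -22.8, 34.7]] A [[0.0, 0.0, -0.0], [0.0, 0.0, -0.0], [0.0, 0.0, -0.0], [0.0, 0.0, -0.0], [0.0, 0.0, -0.0]]
L [[1.0, -22.8, 34.7], [1.0, -22.8, 34.7], [1.0, -22.8, 34.7], [1.0, -22.8, 34.7], [1.3, -23.0, 34.6]] A [[0.0, 0.0, -0.0], [0.0, 0.0, -0.0], [0.0, 0.0, -0.0], [0.0, 0.0, -0.0], [0.0, 0.0, -0.0]]
  -> [480.  30. 320.]
L [[10.0, -26.4, 24.1], [10.0, -26.3, 24.2]] A [[0.001, 0.001, -0.0], [0.001, 0.001, -0.0]]
  -> [536.   74.5 300. ]
```

```bash
python3 - <<'E'
from h import *
plan([((510,40,320),ori(YAW)),((535.5,74.5,290),ori(YAW))],step=46)
E
```

```text
L [[-6.3, -26.1, -36.7], [-6.3, -23.0, -38.7], [-6.3, -19.8, -40.4], [-6.3, -16.5, -41.9], [-6.3, -13.1, -43.1]] A [[-0.081, -0.0, 0.0], [-0.081, -0.0, 0.0], [-0.081, -0.0, 0.0], [-0.081, -0.0, 0.0], [-0.081, -0.0, 0.0]]
L [[-6.3, -9.5, -44.0], [-6.3, -5.9, -44.6], [-6.3, -2.3, -44.9], [-6.3, 1.3, -45.0], [-6.3, 5.0, -44.7]] A [[-0.081, -0.0, 0.0], [-0.081, -0.0, 0.0], [-0.081, -0.0, 0.0], [-0.081, -0.0, 0.0], [-0.081, -0.0, 0.0]]
L [[-6.3, 8.6, -44.2], [-6.3, 12.1, -43.3], [-5.7, 15.4, -42.2]] A [[-0.081, -0.0, 0.0], [-0.081, -0.0, 0.0], [-0.081, -0.0, 0.0]]
  -> [510.  40. 320.]
L [[15.0, 11.5, -18.1], [15.0, 11.5, -18.1]] A [[0.003, -0.001, 0.0], [0.003, -0.001, 0.0]]
  -> [535.5  74.5 290. ]
```

Call:
drive_tool(
  linear=[
    [-6, -26, -37],
    [-6, -23, -39],
    [-6, -20, -40],
    [-6, -16.5, -42],
    [-6, -13, -43],
  ],
  angular=[
    [-0.081, 0, 0],
    [-0.081, 0, 0],
    [-0.081, 0, 0],
    [-0.081, 0, 0],
    [-0.081, 0, 0],
  ],
  hand=[88, 88, 88, 88, 88],
)

```text
clock: 0.6
tool_pos: [337.4, -273.7, 268.8]
eef_rot: [1.712, 0.783, -1.712]
wrist_force: [0.7, 0.3, 0.5]
width: 1.001
```

Call:
drive_tool(
  linear=[
    [-6, -9.5, -44],
    [-6, -6, -44.5],
    [-6, -2, -45],
    [-6, 1, -45],
    [-6, 5, -45],
  ],
  angular=[
    [-0.081, 0, 0],
    [-0.081, 0, 0],
    [-0.081, 0, 0],
    [-0.081, 0, 0],
    [-0.081, 0, 0],
  ],
  hand=[88, 88, 88, 88, 88],
)

```text
clock: 1.1
tool_pos: [445.8, -76.2, 298.9]
eef_rot: [1.432, 1.048, -1.432]
wrist_force: [0.2, -0.1, 0.8]
width: 0.999
```

Call:
drive_tool(
  linear=[
    [-6, 8.5, -44],
    [-6, 12, -43],
    [-6, 15, -42],
    [0, 0, 0],
    [0, 0, 0],
  ],
  angular=[
    [-0.081, 0, 0],
    [-0.081, 0, 0],
    [-0.081, 0, 0],
    [0, 0, 0],
    [0, 0, 0],
  ],
  hand=[88, 88, 88, 88, 88],
)

```text
clock: 1.6
tool_pos: [509.4, 40.1, 316.2]
eef_rot: [1.258, 1.178, -1.259]
wrist_force: [0.2, 0.4, -0.4]
width: 1.001
```

Call:
drive_tool(
  linear=[
    [14, 12, -18],
    [14, 12, -18],
    [28, 0, 0],
    [0, 0, 0],
  ],
  angular=[
    [0, 0, 0],
    [0, 0, 0],
    [0, 0, 0],
    [0, 0, 0],
  ],
  hand=[88, 88, 88, 88],
)

```text
clock: 2.0
tool_pos: [534.4, 72.9, 257.5]
eef_rot: [1.257, 1.18, -1.266]
wrist_force: [1.1, 0.1, 0.4]
width: 1.0
```

```bash
python3 - <<'E'
from h import *
from bench import bot,imaging
st=bot.read_state(); p=st["tool_pos"]; q=R.from_rotvec(st["eef_rot"]); print(p,q.as_matrix().round(3))
a=imaging.snapshot("scene")["image"][:,:,::-1][150:320,230:440]; b=imaging.snapshot("top")["image"][:,:,::-1][140:300,200:380]
A=cv2.resize(a,None,fx=3,fy=3,interpolation=3);B=cv2.resize(b,None,fx=3,fy=3,interpolation=3)
for img,n,o in((A,"scene",(230,150)),(B,"top",(200,140))):
    for x in (p,p+q.apply([0,44,0]),p-q.apply([0,44,0])):
        u=((proj(n,x)-o)*3).astype(int); cv2.circle(img,tuple(map(int,u)),3,(0,0,255),-1)
W=np.zeros((510,0,3),np.uint8); B=cv2.copyMakeBorder(B,0,510-B.shape[0],0,0,0)
im=np.hstack([A,B]); im=cv2.resize(im,(800,int(510*800/im.shape[1]))); cv2.imwrite("pics/g1.png",im)
E
```

```text
[534.42203286  72.91596649 257.50843359] [[-0.007  0.998 -0.07 ]
 [ 0.    -0.07  -0.998]
 [-1.    -0.007  0.   ]]
```

View pics/g1.png

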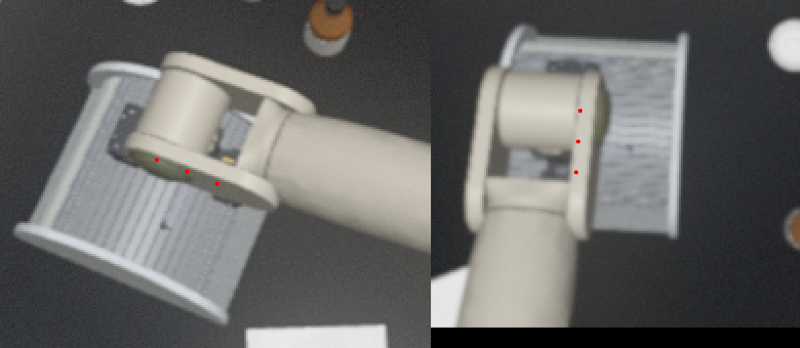

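The arm hides the fingers, but the dots projected at the TCP fall along the bar line. The bar's right post is visible at (630,148), clear of the fingers, so I'll descend with force checks.

Call:
drive_tool(
  linear=[
    [10, 0, 4],
    [10, 0, 0],
    [10, 0, 0],
    [8, 0, 0],
    [7, 0, 0],
  ],
  angular=[
    [0, 0, 0],
    [0, 0, 0],
    [0, 0, 0],
    [0, 0, 0],
    [0, 0, 0],
  ],
  hand=[88, 88, 88, 88, 88],
)

```text
clock: 2.6
tool_pos: [535.5, 70.0, 214.9]
eef_rot: [1.259, 1.177, -1.259]
wrist_force: [-0.1, 0.0, 0.5]
width: 1.0
```

Call:
drive_tool(
  linear=[
    [0, 0, 0],
    [0, 0, 0],
    [0, 0, 0],
    [0, 0, 0],
    [0, 0, 0],
  ],
  angular=[
    [0, 0, 0],
    [0, 0, 0],
    [0, 0, 0],
    [0, 0, 0],
    [0, 0, 0],
  ],
  hand=[60, 40, 20, 5, 5],
  newtons=10,
)

```text
clock: 3.1
tool_pos: [535.7, 70.0, 215.9]
eef_rot: [1.259, 1.176, -1.259]
wrist_force: [-0.8, -0.8, -0.5]
width: 0.564
```

Call:
drive_tool(
  linear=[
    [0, 0, 0],
    [0, 0, 0],
    [0, 0, 0],
    [0, 0, 0],
    [0, 0, 0],
  ],
  angular=[
    [0, 0, 0],
    [0, 0, 0],
    [0, 0, 0],
    [0, 0, 0],
    [0, 0, 0],
  ],
  hand=[5, 5, 5, 5, 5],
)

```text
clock: 3.6
tool_pos: [535.3, 70.0, 215.8]
eef_rot: [1.259, 1.177, -1.26]
wrist_force: [-3.4, -0.1, 2.1]
width: 0.13
```

Opening reads 11.5 mm, so the 12 mm bar is held. Next I roll the cover back along its arc.

Call:
drive_tool(
  linear=[
    [-3, 15, 0],
    [-2.5, 15.5, 0],
    [-1, 15, 0],
    [0, 15, 0],
    [1.5, 15, 0],
  ],
  angular=[
    [0, 0, 0],
    [0, 0, 0],
    [0, 0, 0],
    [0, 0, 0],
    [0, 0, 0],
  ],
  hand=[5, 5, 5, 5, 5],
)

```text
clock: 4.1
tool_pos: [611.5, 64.4, 221.0]
eef_rot: [1.259, 1.176, -1.259]
wrist_force: [-3.8, -1.5, 1.5]
width: 0.131
```

Call:
drive_tool(
  linear=[
    [2.5, 15, 0],
    [3, 12.5, 0],
    [3.5, 12.5, 0],
    [3.5, 9, 0],
    [4, 9, 0],
  ],
  angular=[
    [0, 0, 0],
    [0, 0, 0],
    [0, 0, 0],
    [0, 0, 0],
    [0, 0, 0],
  ],
  hand=[5, 5, 5, 5, 5],
)

```text
clock: 4.6
tool_pos: [669.3, 60.2, 204.0]
eef_rot: [1.259, 1.175, -1.26]
wrist_force: [-1.2, -2.8, 2.0]
width: 0.133
```

Call:
drive_tool(
  linear=[
    [1, 3, 0],
    [1, 3, 0],
    [1, 2, 0],
  ],
  angular=[
    [0, 0, 0],
    [0, 0, 0],
    [0, 0, 0],
  ],
  hand=[5, 5, 5],
)

```text
clock: 4.9
tool_pos: [675.0, 60.0, 202.8]
eef_rot: [1.256, 1.179, -1.263]
wrist_force: [-20.1, -2.1, 16.7]
width: 0.241
```

Call:
drive_tool(
  linear=[
    [-1, -3, 0],
    [-1, 0, 0],
    [0, 0, 0],
    [0, 0, 0],
    [0, 0, 0],
  ],
  angular=[
    [0, 0, 0],
    [0, 0, 0],
    [0, 0, 0],
    [0, 0, 0],
    [0, 0, 0],
  ],
  hand=[36, 36, 36, 36, 36],
)

```text
clock: 5.4
tool_pos: [673.9, 60.5, 203.0]
eef_rot: [1.259, 1.176, -1.259]
wrist_force: [-0.3, 0.3, -0.3]
width: 0.412
```

Call:
drive_tool(
  linear=[
    [-10, 0, 0],
    [-25, 0, 0],
    [-40, 0, 0],
    [-40, 0, 0],
    [0, 0, 0],
  ],
  angular=[
    [0, 0, 0],
    [0, 0, 0],
    [0, 0, 0],
    [0, 0, 0],
    [0, 0, 0],
  ],
  hand=[36, 36, 36, 88, 88],
)

```text
clock: 5.9
tool_pos: [674.7, 60.6, 325.3]
eef_rot: [1.264, 1.168, -1.251]
wrist_force: [-0.2, 0.5, 0.2]
width: 0.566
```

```bash
python3 - <<'E'
from h import *
plan([((600,-240,290),ori(.4)),((552.5,-327.5,240),ori(.785)),((552.5,-327.5,130),ori(.785))],step=46)
E
```

```text
L [[5.0, -7.8, 43.6], [5.0, -10.7, 42.9], [5.0, -13.5, 42.1], [5.0, -16.3, 41.1], [5.1, -19.0, 39.9]] A [[-0.067, 0.0, -0.002], [-0.067, 0.0, -0.002], [-0.067, 0.0, -0.002], [-0.067, 0.0, -0.002], [-0.067, 0.0, -0.002]]
L [[5.1, -21.6, 38.6], [5.1, -24.2, 37.1]] A [[-0.067, 0.0, -0.002], [-0.067, 0.0, -0.002]]
  -> [ 600. -240.  290.]
L [[16.8, -25.9, 20.6], [16.8, -28.4, 17.2], [16.7, -30.3, 13.4]] A [[-0.128, 0.0, 0.001], [-0.128, 0.0, 0.001], [-0.128, 0.0, 0.001]]
  -> [ 552.5 -327.5  240. ]
L [[36.7, 0.0, -0.0], [36.7, 0.0, -0.0], [36.6, 0.1, -0.1]] A [[0.0, 0.0, 0.0], [0.0, 0.0, 0.0], [0.0, 0.0, 0.0]]
  -> [ 552.5 -327.5  130. ]
```

Call:
drive_tool(
  linear=[
    [5, -8, 43.5],
    [5, -10.5, 43],
    [5, -13.5, 42],
    [5, -16, 41],
    [5, -19, 40],
  ],
  angular=[
    [-0.067, 0, -0.002],
    [-0.067, 0, -0.002],
    [-0.067, 0, -0.002],
    [-0.067, 0, -0.002],
    [-0.067, 0, -0.002],
  ],
  hand=[88, 88, 88, 88, 88],
)

```text
clock: 6.4
tool_pos: [619.7, -155.4, 293.2]
eef_rot: [1.004, 1.333, -1.015]
wrist_force: [0.6, -0.1, -0.7]
width: 0.99
```

Call:
drive_tool(
  linear=[
    [5, -21.5, 38.5],
    [5, -24, 37],
    [17, -26, 20.5],
    [17, -28.5, 17],
    [17, -30, 13.5],
  ],
  angular=[
    [-0.067, 0, 0],
    [-0.067, 0, 0],
    [-0.128, 0, 0],
    [-0.128, 0, 0],
    [-0.128, 0, 0],
  ],
  hand=[88, 88, 88, 88, 88],
)

```text
clock: 6.9
tool_pos: [550.3, -327.7, 232.5]
eef_rot: [0.607, 1.492, -0.615]
wrist_force: [0.1, -0.6, 0.2]
width: 1.0
```

Call:
drive_tool(
  linear=[
    [35, 0, 0],
    [35, 0, 0],
    [30, 0, 0],
    [0, 0, 0],
  ],
  angular=[
    [0, 0, 0],
    [0, 0, 0],
    [0, 0, 0],
    [0, 0, 0],
  ],
  hand=[88, 88, 88, 88],
)

```text
clock: 7.3
tool_pos: [548.6, -325.5, 129.2]
eef_rot: [0.614, 1.499, -0.617]
wrist_force: [-0.3, 0.4, 1.2]
width: 0.997
```

```bash
python3 - <<'E'
from h import *
from bench import bot,imaging
st=bot.read_state(); p=st["tool_pos"]; q=R.from_rotvec(st["eef_rot"]); print(p,q.as_matrix().round(3))
a=imaging.snapshot("scene")["image"][:,:,::-1][60:320,230:440]; b=imaging.snapshot("top")["image"][:,:,::-1][140:300,220:500]
A=cv2.resize(a,None,fx=1.9,fy=1.9,interpolation=3);B=cv2.resize(b,None,fx=1.4,fy=1.4,interpolation=3)
A=cv2.resize(a,(400,495),interpolation=3);B=cv2.resize(b,(400,229),interpolation=3)
B=cv2.copyMakeBorder(B,0,495-229,0,0,0)
cv2.imwrite("pics/g2.png",np.hstack([A,B]))
E
```

```text
[ 548.63890187 -325.51129165  129.18711276] [[-0.016  0.707  0.707]
 [ 0.004  0.707 -0.707]
 [-1.    -0.008 -0.014]]
```

View pics/g2.png

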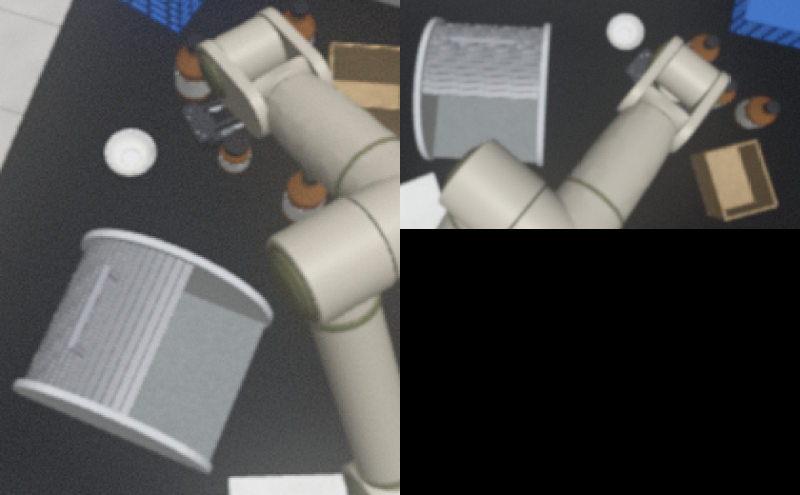

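The cover is now fully open. Most of its shell is behind the axis and the floor is visible. The jar still stands at scene crop (235,150) between the fingers. I'll descend onto it.

```bash
python3 - <<'E'
from h import *
plan([((551.5,-327,100),ori(.785)),((551.5,-327,32),ori(.785))],step=25)
E
```

```text
L [[17.1, 0.4, 0.5], [17.1, 0.4, 0.4]] A [[0.0, -0.003, 0.004], [0.0, -0.003, 0.004]]
  -> [ 551.5 -327.   100. ]
L [[22.7, -0.0, 0.0], [22.7, -0.0, 0.0], [22.6, -0.0, 0.0]] A [[0.0, 0.0, -0.0], [0.0, 0.0, -0.0], [0.0, 0.0, -0.0]]
  -> [ 551.5 -327.    32. ]
```

Call:
drive_tool(
  linear=[
    [15, 0.5, 1],
    [15, 0.5, 1],
    [20, 0, 0],
    [22, 0, 0],
    [24, 0, 0],
  ],
  angular=[
    [0, -0.003, 0.004],
    [0, -0.003, 0.004],
    [0, 0, 0],
    [0, 0, 0],
    [0, 0, 0],
  ],
  hand=[88, 88, 88, 88, 88],
)

```text
clock: 7.9
tool_pos: [553.5, -328.4, 39.4]
eef_rot: [0.613, 1.478, -0.615]
wrist_force: [-0.0, -0.1, 0.2]
width: 0.996
```

Call:
drive_tool(
  linear=[
    [0, 0, 0],
    [0, 0, 0],
    [0, 0, 0],
    [0, 0, 0],
    [0, 0, 0],
  ],
  angular=[
    [0, 0, 0],
    [0, 0, 0],
    [0, 0, 0],
    [0, 0, 0],
    [0, 0, 0],
  ],
  hand=[70, 60, 50, 44, 44],
  newtons=20,
)

```text
clock: 8.4
tool_pos: [552.6, -327.9, 38.7]
eef_rot: [0.614, 1.48, -0.614]
wrist_force: [-1.9, 1.4, 4.9]
width: 0.601
```

Call:
drive_tool(
  linear=[
    [0, 0, 0],
    [0, 0, 0],
    [0, 0, 0],
  ],
  angular=[
    [0, 0, 0],
    [0, 0, 0],
    [0, 0, 0],
  ],
  hand=[44, 44, 44],
)

```text
clock: 8.7
tool_pos: [552.6, -327.9, 38.6]
eef_rot: [0.614, 1.48, -0.614]
wrist_force: [-1.6, 0.5, 6.9]
width: 0.596
```

```bash
python3 - <<'E'
from h import *
T=cab(-96,-2,0); print(T)
Q=ori(.785);Q2=ori(YAW+np.pi/2)
p=np.array([552.6,-327.9,38.6])
p,q=plan([(p+[0,0,30],Q),(p+[0,0,210],Q),((T[0],T[1],262),Q2),((T[0],T[1],110),Q2),((T[0],T[1],62),Q2)],p,Q,step=40)
E
```

```text
[490.10980806  75.50710402   0.        ]
L [[-30.0, 0.0, 0.0]] A [[0.0, 0.0, 0.0]]
  -> [ 552.6 -327.9   68.6]
L [[-36.0, 0.0, 0.0], [-36.0, 0.0, 0.0], [-36.0, 0.0, 0.0], [-36.0, 0.0, 0.0], [-36.0, 0.0, 0.0]] A [[0.0, 0.0, 0.0], [0.0, 0.0, 0.0], [0.0, 0.0, 0.0], [0.0, 0.0, 0.0], [0.0, 0.0, 0.0]]
  -> [ 552.6 -327.9  248.6]
L [[-1.2, 21.9, -30.0], [-1.2, 23.8, -28.5], [-1.2, 25.6, -26.9], [-1.2, 27.3, -25.1], [-1.2, 28.9, -23.3]] A [[-0.065, 0.0, 0.0], [-0.065, 0.0, 0.0], [-0.065, 0.0, 0.0], [-0.065, 0.0, 0.0], [-0.065, 0.0, 0.0]]
L [[-1.2, 30.3, -21.4], [-1.2, 31.6, -19.4], [-1.2, 32.8, -17.3], [-1.2, 33.9, -15.1], [-1.2, 34.8, -12.9]] A [[-0.065, 0.0, 0.0], [-0.065, 0.0, 0.0], [-0.065, 0.0, 0.0], [-0.065, 0.0, 0.0], [-0.065, 0.0, 0.0]]
L [[-1.4, 35.6, -10.5]] A [[-0.065, 0.0, 0.0]]
  -> [490.1  75.5 262. ]
L [[38.0, 0.0, -0.0], [38.0, 0.0, -0.0], [38.0, 0.0, -0.0], [38.0, 0.0, -0.0]] A [[0.001, 0.0, 0.0], [0.001, 0.0, 0.0], [0.001, 0.0, 0.0], [0.001, 0.0, 0.0]]
  -> [490.1  75.5 110. ]
L [[24.0, 0.0, -0.0], [24.0, 0.0, -0.0]] A [[-0.001, 0.0, 0.0], [-0.001, 0.0, 0.0]]
  -> [490.1  75.5  62. ]
```

Call:
drive_tool(
  linear=[
    [-5, 0, 0],
    [-10, 0, 0],
    [-10, 0, 0],
    [0, 0, 0],
  ],
  angular=[
    [0, 0, 0],
    [0, 0, 0],
    [0, 0, 0],
    [0, 0, 0],
  ],
  hand=[44, 44, 44, 44],
)

```text
clock: 9.1
tool_pos: [552.8, -328.0, 64.3]
eef_rot: [0.614, 1.479, -0.614]
wrist_force: [-0.3, -0.3, -1.9]
width: 0.601
```

Wrist force reads −1.9 N, so the jar is held (about 0.2 kg). I'll carry it over.

Call:
drive_tool(
  linear=[
    [-25, 0, 0],
    [-40, 0, 0],
    [-45, 0, 0],
    [-45, 0, 0],
    [-30, 0, 0],
  ],
  angular=[
    [0, 0, 0],
    [0, 0, 0],
    [0, 0, 0],
    [0, 0, 0],
    [0, 0, 0],
  ],
  hand=[44, 44, 44, 44, 44],
)

```text
clock: 9.6
tool_pos: [552.4, -327.7, 250.9]
eef_rot: [0.613, 1.479, -0.615]
wrist_force: [0.4, -0.0, -2.2]
width: 0.602
```

Call:
drive_tool(
  linear=[
    [-1, 22, -30],
    [-1, 24, -28.5],
    [-1, 25.5, -27],
    [-1, 27.5, -25],
    [-1, 29, -23.5],
  ],
  angular=[
    [-0.065, 0, 0],
    [-0.065, 0, 0],
    [-0.065, 0, 0],
    [-0.065, 0, 0],
    [-0.065, 0, 0],
  ],
  hand=[44, 44, 44, 44, 44],
)

```text
clock: 10.1
tool_pos: [523.3, -142.1, 252.4]
eef_rot: [0.36, 1.541, -0.359]
wrist_force: [0.3, -1.1, -1.6]
width: 0.602
```

Call:
drive_tool(
  linear=[
    [-1, 30.5, -21.5],
    [-1, 31.5, -19.5],
    [-1, 33, -17],
    [-1, 34, -15],
    [-1, 35, -13],
  ],
  angular=[
    [-0.065, 0, 0],
    [-0.065, 0, 0],
    [-0.065, 0, 0],
    [-0.065, 0, 0],
    [-0.065, 0, 0],
  ],
  hand=[44, 44, 44, 44, 44],
)

```text
clock: 10.6
tool_pos: [495.1, 41.7, 257.6]
eef_rot: [0.105, 1.568, -0.104]
wrist_force: [-0.5, 0.1, -1.3]
width: 0.602
```

Call:
drive_tool(
  linear=[
    [-1, 35, -10.5],
    [0, 0, 0],
    [0, 0, 0],
  ],
  angular=[
    [-0.065, 0, 0],
    [0, 0, 0],
    [0, 0, 0],
  ],
  hand=[44, 44, 44],
)

```text
clock: 10.9
tool_pos: [489.9, 76.6, 258.5]
eef_rot: [0.055, 1.57, -0.055]
wrist_force: [0.5, -0.3, -1.7]
width: 0.602
```

```bash
python3 - <<'E'
from h import *
T=cab(-96,-2,0)
plan([((T[0],T[1],62),ori(YAW+np.pi/2))],step=40)
E
```

```text
L [[39.3, -0.2, 0.1], [39.3, -0.2, 0.1], [39.3, -0.2, 0.1], [39.3, -0.2, 0.1], [39.3, -0.3, -0.1]] A [[0.001, 0.0, -0.0], [0.001, 0.0, -0.0], [0.001, 0.0, -0.0], [0.001, 0.0, -0.0], [0.001, 0.0, -0.0]]
  -> [490.1  75.5  62. ]
```

Call:
drive_tool(
  linear=[
    [30, 0, 0],
    [35, 0, 0],
    [35, 0, 0],
    [30, 0, 0],
    [20, 0, 0],
  ],
  angular=[
    [0, 0, 0],
    [0, 0, 0],
    [0, 0, 0],
    [0, 0, 0],
    [0, 0, 0],
  ],
  hand=[44, 44, 44, 44, 44],
)

```text
clock: 11.4
tool_pos: [489.5, 75.2, 106.4]
eef_rot: [0.058, 1.572, -0.057]
wrist_force: [0.7, 0.2, -1.3]
width: 0.599
```

Call:
drive_tool(
  linear=[
    [20, 0, 0],
    [15, 0, 0],
    [8, 0, 0],
    [3, 0, 0],
    [0, 0, 0],
  ],
  angular=[
    [0, 0, 0],
    [0, 0, 0],
    [0, 0, 0],
    [0, 0, 0],
    [0, 0, 0],
  ],
  hand=[44, 44, 44, 44, 44],
)

```text
clock: 11.9
tool_pos: [490.3, 76.0, 62.6]
eef_rot: [0.056, 1.57, -0.056]
wrist_force: [-0.6, -0.2, -1.7]
width: 0.604
```

Call:
drive_tool(
  linear=[
    [3, 0, 0],
    [3, 0, 0],
    [2, 0, 0],
    [1, 0, 0],
    [0, 0, 0],
  ],
  angular=[
    [0, 0, 0],
    [0, 0, 0],
    [0, 0, 0],
    [0, 0, 0],
    [0, 0, 0],
  ],
  hand=[44, 44, 44, 44, 44],
)

```text
clock: 12.4
tool_pos: [490.1, 76.4, 53.7]
eef_rot: [0.056, 1.57, -0.055]
wrist_force: [-1.9, 0.3, 1.8]
width: 0.605
```

The force swung from −1.7 to +1.8 N at z = 53.7, so the jar is seated. I'll release it and lift straight up.

Call:
drive_tool(
  linear=[
    [0, 0, 0],
    [0, 0, 0],
    [0, 0, 0],
    [0, 0, 0],
    [0, 0, 0],
  ],
  angular=[
    [0, 0, 0],
    [0, 0, 0],
    [0, 0, 0],
    [0, 0, 0],
    [0, 0, 0],
  ],
  hand=[88, 88, 88, 88, 88],
)

```text
clock: 12.9
tool_pos: [490.0, 76.4, 53.5]
eef_rot: [0.056, 1.57, -0.055]
wrist_force: [0.8, -0.7, 0.8]
width: 0.995
```

Call:
drive_tool(
  linear=[
    [0, 0, 0],
    [0, 0, 0],
    [-10, 0, 0],
    [-25, 0, 0],
    [-35, 0, 0],
  ],
  angular=[
    [0, 0, 0],
    [0, 0, 0],
    [0, 0, 0],
    [0, 0, 0],
    [0, 0, 0],
  ],
  hand=[88, 88, 88, 88, 88],
)

```text
clock: 13.4
tool_pos: [489.3, 76.4, 124.0]
eef_rot: [0.056, 1.573, -0.055]
wrist_force: [1.2, -0.2, -0.3]
width: 0.997
```

Call:
drive_tool(
  linear=[
    [-40, 0, 0],
    [-45, 0, 0],
    [-45, 0, 0],
    [-40, 0, 0],
    [-10, 0, 0],
  ],
  angular=[
    [0, 0, 0],
    [0, 0, 0],
    [0, 0, 0],
    [0, 0, 0],
    [0, 0, 0],
  ],
  hand=[88, 88, 88, 88, 88],
)

```text
clock: 13.9
tool_pos: [490.7, 76.3, 308.5]
eef_rot: [0.055, 1.562, -0.055]
wrist_force: [0.3, -0.3, -0.8]
width: 1.0
```

```bash
sed -i 's/C=np.array(\[586./C=np.array([587./' h.py; python3 - <<'E'
from h import *
Q=ori(YAW); print(ori(YAW,.45).as_matrix()[:,0])
plan([((600,68,310),ori(YAW+.7)),((670.5,60.5,290),Q),((670.5,60.5,203),Q)],step=46)
E
```

```text
[ 0.43380708 -0.03172429 -0.9004471 ]
L [[-0.1, -0.1, 15.7], [-0.1, 1.9, 15.5], [-0.1, 3.8, 15.2], [-0.1, 5.7, 14.6], [-0.2, 7.4, 13.8]] A [[0.125, 0.001, -0.001], [0.125, 0.001, -0.001], [0.125, 0.001, -0.001], [0.125, 0.001, -0.001], [0.125, 0.001, -0.001]]
L [[-0.2, 9.1, 12.7], [-0.2, 10.6, 11.6]] A [[0.125, 0.001, -0.001], [0.125, 0.001, -0.001]]
  -> [600.1  68.  310. ]
L [[3.3, 8.8, 7.9], [3.3, 9.7, 6.8], [3.3, 10.4, 5.6], [3.3, 11.0, 4.4], [3.3, 11.4, 3.1]] A [[0.116, 0.0, 0.0], [0.116, 0.0, 0.0], [0.116, 0.0, 0.0], [0.116, 0.0, 0.0], [0.116, 0.0, 0.0]]
L [[3.4, 11.6, 1.9]] A [[0.116, 0.0, 0.0]]
  -> [670.5  60.5 290. ]
L [[43.5, 0.0, -0.1], [43.5, 0.0, -0.2]] A [[0.001, 0.001, 0.001], [0.001, 0.001, 0.001]]
  -> [670.5  60.5 203. ]
```

Call:
drive_tool(
  linear=[
    [0, 0, 15.5],
    [0, 2, 15.5],
    [0, 4, 15],
    [0, 5.5, 14.5],
    [0, 7.5, 14],
  ],
  angular=[
    [0.125, 0, 0],
    [0.125, 0, 0],
    [0.125, 0, 0],
    [0.125, 0, 0],
    [0.125, 0, 0],
  ],
  hand=[88, 50, 40, 40, 40],
)

```text
clock: 14.4
tool_pos: [568.1, 70.7, 303.0]
eef_rot: [0.549, 1.502, -0.548]
wrist_force: [-0.3, 0.9, 0.5]
width: 0.657
```

Call:
drive_tool(
  linear=[
    [0, 9, 13],
    [0, 10.5, 11.5],
    [3, 9, 8],
    [3, 10, 7],
    [3, 10.5, 5.5],
  ],
  angular=[
    [0.125, 0, 0],
    [0.125, 0, 0],
    [0.116, 0, 0],
    [0.116, 0, 0],
    [0.116, 0, 0],
  ],
  hand=[40, 40, 40, 40, 40],
)

```text
clock: 14.9
tool_pos: [635.3, 64.4, 293.7]
eef_rot: [1.006, 1.327, -1.007]
wrist_force: [-0.6, -0.3, 0.5]
width: 0.455
```

Call:
drive_tool(
  linear=[
    [3, 11, 4.5],
    [3, 11.5, 3],
    [3, 11.5, 2],
    [0, 0, 0],
  ],
  angular=[
    [0.116, 0, 0],
    [0.116, 0, 0],
    [0.116, 0, 0],
    [0, 0, 0],
  ],
  hand=[40, 40, 40, 40],
)

```text
clock: 15.3
tool_pos: [670.6, 60.3, 283.8]
eef_rot: [1.261, 1.176, -1.264]
wrist_force: [-0.3, -0.1, -0.4]
width: 0.457
```

```bash
python3 - <<'E'
from h import *
from bench import bot,imaging
print(bot.read_state())
a=imaging.snapshot("scene")["image"][:,:,::-1][150:320,230:440]; b=imaging.snapshot("top")["image"][:,:,::-1][140:270,220:380]
A=cv2.resize(a,(400,324),interpolation=3);B=cv2.resize(b,(400,324),interpolation=3)
cv2.imwrite("pics/g3.png",np.hstack([A,B]))
plan([((670.5,60.5,203),ori(YAW))])
E
```

```text
{'clock': 15.3, 'qpos': array([-8.40967851e-02,  6.47792988e-01,  8.74421556e-01,  3.82214598e-04,
        1.62194983e+00, -1.17011215e-02]), 'joint_vel': array([ 0.00408384, -0.03846501,  0.0358244 ,  0.00152464, -0.00372178,
       -0.12124948]), 'joint_efforts': array([ 1.07285593e-02, -5.61339748e+01, -2.80966347e+01,  9.21059051e-02,
        6.00030622e-02,  1.21586379e+00]), 'tool_pos': array([670.56535761,  60.28171187, 283.76306198]), 'eef_rot': array([ 1.26148796,  1.17636021, -1.26398295]), 'wrist_force': array([-0.2525371 , -0.08135505, -0.3553721 ]), 'moment': array([-0.00385539, -0.07002035,  0.01787576]), 'width': 0.45663382263202856}
L [[41.0, 0.4, 0.1], [41.0, 0.3, 0.0]] A [[0.003, -0.0, 0.001], [0.003, -0.0, 0.001]]
  -> [670.5  60.5 203. ]
```

View pics/g3.png

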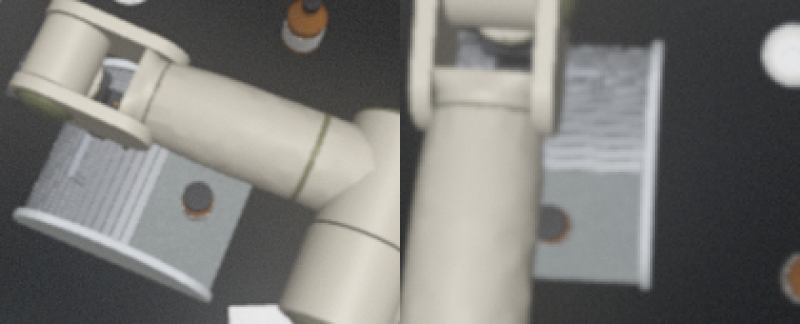

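The jar stands upright on the floor in the open front, at scene crop (198,200) and top crop (552,224). The bar is where I left it. I'll re-grip it.

Call:
drive_tool(
  linear=[
    [25, 0, 0],
    [25, 0, 0],
    [20, 0.5, 0],
    [10, 0, 0],
    [0, 0, 0],
  ],
  angular=[
    [0, 0, 0],
    [0, 0, 0],
    [0, 0, 0],
    [0, 0, 0],
    [0, 0, 0],
  ],
  hand=[40, 40, 40, 40, 40],
)

```text
clock: 15.9
tool_pos: [670.1, 60.7, 204.7]
eef_rot: [1.26, 1.177, -1.261]
wrist_force: [0.0, 0.6, -0.4]
width: 0.452
```

Call:
drive_tool(
  linear=[
    [0, 0, 0],
    [0, 0, 0],
    [0, 0, 0],
    [0, 0, 0],
    [0, 0, 0],
  ],
  angular=[
    [0, 0, 0],
    [0, 0, 0],
    [0, 0, 0],
    [0, 0, 0],
    [0, 0, 0],
  ],
  hand=[20, 5, 5, 5, 5],
  newtons=15,
)

```text
clock: 16.4
tool_pos: [670.1, 60.6, 206.1]
eef_rot: [1.26, 1.176, -1.262]
wrist_force: [-5.5, 1.1, 4.3]
width: 0.127
```

```bash
python3 - <<'E'
from h import *
T=[]
for e in np.r_[np.arange(1.9,.75,-.1),.70]:
    ti=.52*max(0,1.57-e); Q=ori(YAW,ti); b=cab(-202*np.cos(e),-4.5,30+202*np.sin(e)); T.append((b+10*Q.as_matrix()[:,0],Q))
plan(T)
E
```

```text
L [[-5.0, -18.3, 0.7]] A [[0.002, -0.0, 0.002]]
  -> [651.8  61.2 211.2]
L [[-5.6, -19.4, -0.0]] A [[0.0, -0.0, -0.0]]
  -> [632.4  62.6 216.8]
L [[-3.6, -19.8, -0.0]] A [[0.0, -0.0, -0.0]]
  -> [612.7  64.1 220.4]
L [[-1.6, -20.2, -0.0]] A [[0.0, -0.0, -0.0]]
  -> [592.5  65.5 221.9]
L [[0.4, -19.8, -0.0]] A [[0.0, -0.0, 0.036]]
  -> [572.8  67.  221.5]
L [[1.7, -19.6, -0.0]] A [[0.0, -0.0, 0.052]]
  -> [553.3  68.4 219.1]
L [[2.7, -19.5, -0.0]] A [[0.0, -0.0, 0.052]]
  -> [534.2  69.8 214.7]
L [[3.6, -19.3, -0.1]] A [[0.0, -0.0, 0.052]]
  -> [515.6  71.3 208.5]
L [[4.6, -19.2, 0.0]] A [[0.0, -0.0, 0.052]]
  -> [497.7  72.6 200.3]
L [[5.5, -18.9, 0.0]] A [[0.0, -0.0, 0.052]]
  -> [480.7  73.8 190.4]
L [[6.4, -18.6, 0.0]] A [[0.0, -0.0, 0.052]]
  -> [464.8  75.  178.8]
L [[7.3, -18.3, 0.0]] A [[0.0, -0.0, 0.052]]
  -> [450.2  76.  165.7]
L [[8.3, -17.9, 0.0]] A [[0.0, -0.0, 0.052]]
  -> [437.   77.  151.1]
```

Call:
drive_tool(
  linear=[
    [-5, -18, 0],
    [-5.5, -19.5, 0],
    [-3.5, -20, 0],
    [-1.5, -20, 0],
    [0.5, -20, 0],
  ],
  angular=[
    [0, 0, 0],
    [0, 0, 0],
    [0, 0, 0],
    [0, 0, 0],
    [0, 0, 0.036],
  ],
  hand=[5, 5, 5, 5, 5],
)

```text
clock: 16.9
tool_pos: [574.7, 67.7, 222.6]
eef_rot: [1.281, 1.143, -1.229]
wrist_force: [4.5, 3.3, 3.1]
width: 0.128
```

Call:
drive_tool(
  linear=[
    [1.5, -19.5, 0],
    [2.5, -19.5, 0],
    [3.5, -19.5, 0],
    [4.5, -19, 0],
  ],
  angular=[
    [0, 0, 0.052],
    [0, 0, 0.052],
    [0, 0, 0.052],
    [0, 0, 0.052],
  ],
  hand=[5, 5, 5, 5],
)

```text
clock: 17.3
tool_pos: [498.8, 73.3, 201.5]
eef_rot: [1.363, 0.982, -1.075]
wrist_force: [2.7, 4.1, 1.6]
width: 0.132
```

Call:
drive_tool(
  linear=[
    [5.5, -19, 0],
    [6.5, -18.5, 0],
    [0, 0, 0],
  ],
  angular=[
    [0, 0, 0.052],
    [0, 0, 0.052],
    [0, 0, 0],
  ],
  hand=[5, 5, 5],
  newtons=45,
)

```text
clock: 17.6
tool_pos: [462.8, 76.1, 177.6]
eef_rot: [1.395, 0.908, -1.003]
wrist_force: [-7.6, 5.7, 6.7]
width: 0.119
```

Call:
drive_tool(
  linear=[
    [3.5, -9, 0],
    [3.5, -9, 0],
    [4, -9, 0],
    [4, -9, 0],
    [0, 0, 0],
  ],
  angular=[
    [0, 0, 0.026],
    [0, 0, 0.026],
    [0, 0, 0.026],
    [0, 0, 0.026],
    [0, 0, 0],
  ],
  hand=[5, 5, 5, 5, 5],
)

```text
clock: 18.1
tool_pos: [436.7, 78.0, 150.8]
eef_rot: [1.429, 0.826, -0.923]
wrist_force: [-8.8, 7.9, 4.3]
width: 0.116
```

```bash
python3 - <<'E'
from h import *
from bench import bot
st=bot.read_state(); M=R.from_rotvec(st["eef_rot"]).as_matrix(); b=st["tool_pos"]-10*M[:,0]
l=R.from_rotvec([0,0,-YAW]).apply(b-C); print(l, np.arctan2(l[2]-30,-l[0]), np.hypot(l[2]-30,l[0]), st["wrist_force"])
E
```

```text
[-154.79547085   -3.51173113  159.77191263] 0.6976883348223324 201.99600763853806 [-8.81440105  7.90921685  4.34467925]
```

Call:
drive_tool(
  linear=[
    [1, -2, 0],
    [1, -2, 0],
    [1, -2, 0],
    [0, 0, 0],
  ],
  angular=[
    [0, 0, 0],
    [0, 0, 0],
    [0, 0, 0],
    [0, 0, 0],
  ],
  hand=[5, 5, 5, 5],
)

```text
clock: 18.5
tool_pos: [436.9, 78.0, 150.3]
eef_rot: [1.432, 0.817, -0.914]
wrist_force: [-16.1, 8.1, 40.7]
width: 0.12
```

Call:
drive_tool(
  linear=[
    [-2, -1, 0],
    [-1, -2, 0],
    [0, 0, 0],
  ],
  angular=[
    [0, 0, 0],
    [0, 0, 0],
    [0, 0, 0],
  ],
  hand=[5, 5, 5],
)

```text
clock: 18.8
tool_pos: [436.3, 77.8, 150.9]
eef_rot: [1.436, 0.811, -0.91]
wrist_force: [44.2, 14.7, -19.1]
width: 0.121
```

Pushing 44 N against the bar gives no motion, and the bar's computed elevation is 0.698 rad (0.70 = home). That is the hard stop. I'll relax, release and withdraw.

Call:
drive_tool(
  linear=[
    [0, 3, 0],
    [0, 3, 0],
    [0, 0, 0],
    [0, 0, 0],
    [0, 0, 0],
  ],
  angular=[
    [0, 0, 0],
    [0, 0, 0],
    [0, 0, 0],
    [0, 0, 0],
    [0, 0, 0],
  ],
  hand=[5, 20, 36, 36, 36],
)

```text
clock: 19.3
tool_pos: [435.1, 77.3, 149.5]
eef_rot: [1.428, 0.825, -0.924]
wrist_force: [-0.7, 0.3, -0.2]
width: 0.405
```

Call:
drive_tool(
  linear=[
    [-10, 0, 0],
    [-25, 0, 0],
    [-35, 0, 0],
    [-40, 0, 0],
    [-40, 0, 0],
  ],
  angular=[
    [0, 0, 0],
    [0, 0, 0],
    [0, 0, 0],
    [0, 0, 0],
    [0, 0, 0],
  ],
  hand=[36, 36, 36, 36, 36],
)

```text
clock: 19.8
tool_pos: [368.5, 82.0, 286.2]
eef_rot: [1.428, 0.825, -0.924]
wrist_force: [0.1, -0.3, -0.7]
width: 0.415
```

Call:
drive_tool(
  linear=[
    [0, 0, 45],
    [0, 0, 45],
    [0, 0, 45],
    [0, 0, 45],
    [0, 0, 45],
  ],
  angular=[
    [0, 0, 0],
    [0, 0, 0],
    [0, 0, 0],
    [0, 0, 0],
    [0, 0, 0],
  ],
  hand=[36, 36, 36, 36, 36],
)

```text
clock: 20.3
tool_pos: [354.3, -133.4, 285.1]
eef_rot: [1.427, 0.824, -0.925]
wrist_force: [1.1, 0.3, 0.2]
width: 0.412
```

```bash
python3 - <<'E'
from h import *
from bench import bot,imaging
print(bot.read_state()["joint_vel"])
a=imaging.snapshot("scene")["image"][:,:,::-1]; b=imaging.snapshot("top")["image"][:,:,::-1]
cv2.imwrite("pics/end.png",np.hstack([cv2.resize(a[60:320,220:440],(400,473),interpolation=3),cv2.resize(b[130:320,220:420],(400,473),interpolation=3)]))
for j in (0,.1,.17):
    L=[cab(-202*np.cos(.7+j),y,30+202*np.sin(.7+j)) for y in(-60,60)]
    print(j,[((proj("scene",p)-[220,60])*400/220).round() for p in L],[((proj("top",p)-[220,130])*[2,473/190]+[400,0]).round() for p in L])
E
```

```text
[-1.32624736  0.43707789 -0.27749896  0.43424099  0.29704537 -1.42636933]
0 [array([256., 322.]), array([228., 390.])] [array([546., 290.]), array([469., 285.])]
0.1 [array([249., 317.]), array([221., 385.])] [array([545., 278.]), array([468., 273.])]
0.17 [array([243., 313.]), array([215., 381.])] [array([545., 269.]), array([468., 264.])]
```

View pics/end.png

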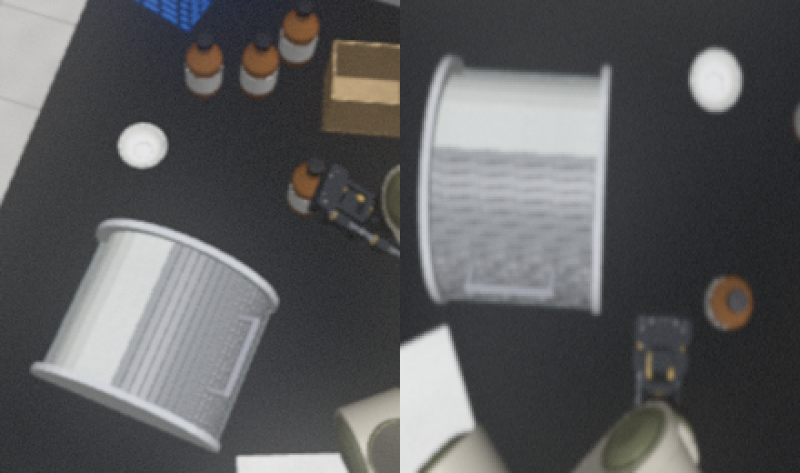

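The cover is shut. The bar shows at rows 290–293 in the top view, where 285–290 is predicted for joint 0 and about 275 for 0.1. Bottles, dish and carton are undisturbed, and the gripper is clear. I'll let the arm settle and hand in.

Call:
drive_tool(
  linear=[
    [0, 0, 0],
    [0, 0, 0],
    [0, 0, 0],
    [0, 0, 0],
    [0, 0, 0],
  ],
  angular=[
    [0, 0, 0],
    [0, 0, 0],
    [0, 0, 0],
    [0, 0, 0],
    [0, 0, 0],
  ],
  hand=[36, 36, 36, 36, 36],
)

```text
clock: 20.9
tool_pos: [355.3, -131.2, 284.3]
eef_rot: [1.427, 0.827, -0.924]
wrist_force: [0.7, -0.5, -0.1]
width: 0.405
```

```bash
python3 -c "
from bench import bot,hand_in
s=bot.read_state(); print(s['joint_vel'].round(3),s['wrist_force'].round(1)); print(hand_in())"
```

```text
[-0.01   0.002  0.     0.    -0.001 -0.   ] [ 0.7 -0.5 -0.1]
the job is handed in; nothing more can be done
None
```

The job is done and handed in at about 21 s. I rolled the cover open to its stop and stood the squat jar on the cabinet floor, about 96 mm ahead of the cabinet's origin. I then rolled the cover shut past the catch and let go of everything.

**Last checks:**
- **Cover:** it did not move under a 44 N push. The bar's elevation worked out at 0.698 rad, where home is 0.70. The final top view put the bar 3–5 pixels past the position predicted for fully shut, on the closed side, so it agrees with home.
- **Jar:** it was seen upright and released before closing. It has been out of sight since the cover shut, so I could not check it again. No unusual force showed on the way down.
- **Surroundings:** bottles, dish and carton looked unmoved in the last picture, which does not show the beaker. The arm was at rest in free space with wrist force below 1 N.

**Disagreement:** the two cameras disagreed with each other by about 5–9 mm on points of known height, against a stated 2 mm. I averaged the two views, and touching the bar and its stops confirmed the cabinet's x position to about 1 mm. Its y position was not checked that way and could be off by about 5 mm, well within the room for the jar.

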